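# Pass a ground plate through the tunnel demagnetiser

### The job

Demagnetise the flat steel plate with the two big bores: switch the demagnetiser on before the plate goes in (turn the handle clockwise to its stop), slide the plate flat along the slide table right through the low tunnel and well clear of it on the other side, short of the half-ring standing there, and only then turn the switch back fully off. Never lift the plate off the slide table, and leave both half-rings, the bottle and the tape roll where they stand.

Things in the scene. Friction and masses are not known exactly. Their poses are not given: they have to be found in the camera images.
- tunnel (a point): Tunnel demagnetiser (a flat coil round a slide table). Point: middle of its tunnel, on the slide surface. Axes: y along the table the way the plate must go (infeed half -y, outfeed half +y), x across, z up. The coil, black between two grey flanges, is 200 mm wide (x), 60 deep (y), flat top 56 above the slide surface; the tunnel through it is 104 wide and 22 high, open at both ends.
- demag: The whole demagnetiser, fixed to the bench; its place and turn vary. Origin: on the bench under the tunnel's middle, axes as the tunnel's. Its slide table is a smooth dark brown board 250 mm wide (x), 740 long (y), centred here, its surface 45 above the bench. A grey switch box (82 in x, 105 in y, top 85 above the bench) stands beside the coil, centred at x = +170, y = 0.
- mouth_in (a point): Middle of the tunnel's infeed mouth, on the slide surface, 30 mm before the tunnel's middle; axes as the tunnel's. Two white guide rails, 14 high and 8 thick, flare from the mouth's sides: about 110 apart at the mouth, 140 apart 46 mm out.
- mouth_out (a point): Middle of the tunnel's outfeed mouth, 30 mm past the tunnel's middle; same axes and the same two flared rails.
- plate_mid (a point): Loose bare steel plate, 90 (x) by 160 (y, long) by 12 mm, 0.7 to 1 kg, flat on the infeed half, skewed up to 0.65 rad. Two through bores, 52 diameter, on its long centre line, 42 either side of its middle; webs: 32 between bores, 12 from bore to end, 19 to the sides. Point: its centre, half-way up, in the web between the bores. z up; the same either way round.
- switch (a joint): Rotary switch on top of the switch box, a vertical axis: 0 rad = off, 1.05 rad (60 degrees clockwise seen from above) = on, with stops at both ends. It stays where it is left; turning takes about 0.06 N m.
- switch_grip (a point): Grip point of the switch handle, on its turning axis, 37 mm above the switch box and 7 below the handle's top. The handle is a black bar 49 long, 14 thick, 32 tall on a disc of 52 diameter. The bar's long direction is this point's x axis, which turns with the handle; at off it lies along the demagnetiser's x.
- ring_a_mid (a point): Bystander: aluminium half-ring (half bearing shell) standing like an arch across the outfeed half, 104 mm wide (x), 30 along the table (y), 52 high, 285 to 325 mm past the tunnel's middle. Axes about as the tunnel's. Point: on its centre line, 26 above the slide surface.
- ring_b_mid (a point): Bystander: an identical half-ring standing lengthwise on the infeed half along the table's near (-x) edge, just before the coil: it takes up about x -120 to -90, y -146 to -37 mm in the tunnel's frame, so a skewed plate pushed straight on can strike it. Point: on its centre line, 26 above the slide surface.
- cleaner_mid (a point): Bystander: white plastic bottle, 64 diameter, 190 high, standing on the bench just beyond the slide table's far edge, beside the infeed or the outfeed half. The point is its centre.
- tape_mid (a point): Bystander: brown roll of tape lying on the bench on the far side of the slide table, beside the other half, 100 outside diameter, 48 high. The point is its centre.
- plate: The same plate, given here at the centre of its underside, axes as above.
Not all that is in view belongs to the job. Leave any pink or yellow look-alike of the plate alone.

How it is judged (in metres and radians):
On the way, in this order (a step that is already met when the one before it is completed fails the run):
1. the demagnetiser is switched on (handle past 0.95 of 1.05 rad) while the plate is still outside, on the infeed side (value of joint switch above 0.95 rad and y of plate_mid in the frame of tunnel below -0.11 m), for 0.1 s.
2. the plate lies flat in the tunnel, its centre within 30 mm of the tunnel's middle, with the switch on (value of joint switch above 0.95 rad and y of plate_mid in the frame of tunnel between -0.03 and 0.03 m and x of plate_mid in the frame of tunnel between -0.015 and 0.015 m and angle between plate_mid's own z axis and vertical below 0.1 rad and z of plate_mid in the frame of tunnel between 0 and 0.012 m), for 0.05 s.
3. the plate is right out on the far side, its centre more than 125 mm past the tunnel's middle, with the switch still on (value of joint switch above 0.95 rad and y of plate_mid in the frame of tunnel above 0.125 m and x of plate_mid in the frame of tunnel between -0.1 and 0.1 m and angle between plate_mid's own z axis and vertical below 0.1 rad and z of plate_mid in the frame of tunnel between 0 and 0.012 m), for 0.1 s.
At the end, for the whole second after the job is handed in: The plate lies at rest, flat on the outfeed half of the slide table, its centre more than 125 mm past the tunnel's middle (so that no part of it is in the tunnel) and within 100 mm of the table's centre line; the switch is off (below 0.10 rad) (y of plate_mid in the frame of tunnel above 0.125 m and x of plate_mid in the frame of tunnel between -0.1 and 0.1 m and angle between plate_mid's own z axis and vertical below 0.1 rad and z of plate_mid in the frame of tunnel between 0 and 0.012 m and value of joint switch below 0.1 rad and linear speed of plate below 0.01 m/s); the robot touches nothing.
It fails at once if the demagnetiser is not on while any of the plate is in the tunnel (value of joint switch below 0.8 rad and y of plate_mid in the frame of tunnel between -0.1 and 0.1 m).
It fails at once if the plate is lifted more than 20 mm off the slide table, tipped over 15 degrees or dropped off it (z of plate_mid in the frame of tunnel above 0.026 m or angle between plate_mid's own z axis and vertical above 0.26 rad or z of plate_mid in the frame of tunnel below -0.01 m).
It fails at once if a half-ring is moved more than 15 mm or tipped (distance of any of ring_a_mid, ring_b_mid from where it was at the start of the episode above 0.015 m or angle between any of ring_a_mid, ring_b_mid's own z axis and vertical above 0.2 rad).
It fails at once if the bottle or the tape roll is moved more than 15 mm or tipped (distance of any of cleaner_mid, tape_mid from where it was at the start of the episode above 0.015 m or angle between any of cleaner_mid, tape_mid's own z axis and vertical above 0.2 rad).
It also fails if it takes over 72 s, if anything falls off the work surface, if the arm or the gripper's body presses on something with over 40 N, if the wrist force passes 120 N, or if a joint passes its speed limit or range.

### The arm

A 6-joint arm with a two-finger parallel gripper is mounted at the origin on the work surface. World frame = base frame: x ahead of the robot, y to its left, z up, the work surface at z = 0. Lengths are in mm, angles in rad, forces in N, time in s.
With the tool pointing down it reaches from about 275 to 750 mm from the base axis. Payload 10.2 kg.
Tool frame: the origin (TCP) lies midway between the tips of the shut fingers; the grasp point (between the pads) lies 19 mm behind it; z points along the fingers, y is the line along which they close (so a half turn about z gives the same grasp; the last joint's range is limited). The gripper opens to 85 mm and grips with 20 to 120 N. Pads are 22 mm wide; open, the fingers measure 114 mm over their backs; the gripper's body (76 mm by 85 mm) begins 54 mm behind the grasp point. The pads swing forward as they close: fully open they stand 13 mm farther back than shut.
Start: joints at [0.928, 0.313, 1.498, -0, 1.331, -0.223], TCP at [213.991, 479.415, 231.294] pointing down, gripper open.
Joint ranges: [-2.94, 2.94], [-0.97, 2.17], [0.19, 2.56], [-1.23, 4.37], [0.02, 3.11], [-2.88, 2.88]. Speed limits (rad/s): [2.39, 2.39, 3.01, 3.14, 3.14, 3.14].

### API

Orientations are given as a unit quaternion [w, x, y, z].
In Python, from rig import ctrl gives the robot as it stands.
- The arm moves only by the tool send_rows, never from a script. Its argument "targets" is a list of rows, each a list of 7 numbers: the closure, from -1 (fully open) to 1 (shut), so that 0 is half open, then the shift along the tool's x, y, z in m, then the turn, a rotation vector about the tool's x, y, z in rad. In form: [[claw, dx, dy, dz, ax, ay, az], ...]. A call has exactly 10 rows; each row shifts and turns the commanded pose from where the row before left it, along the tool's axes as they then stand; what a row does not reach is not made up. A row lasts 1/8 s, in which the tool goes at most 62.5 mm and 10.7 degrees, less where a joint would pass 70% of its speed; a pose out of reach is approached as far as the arm can. A call with a gripper value outside its range is refused whole. The fingers move at their own pace and stop on an object; "squeeze" is the grip in N (left out, the last holds). Time passes only in rows, so rows that do not move let the fingers close, or fill a call up. It gives the time, the measured TCP pose, the force, the opening and the grip force at its end, in the units of the state.
- ctrl.sense(): the state, without advancing time (a new reading comes with each control period).
- ctrl.capture(name): name is "scene" or "top"; returns a dict with "img" (480x640x3 uint8, red, green, blue), "camera_matrix" (3x3 intrinsics, pixels), "k1" (the pictures are not rectified: a ray, as slopes to the right and down, at radius r is drawn at 1 + k1 r^2 times it, then the intrinsics apply), "R" (3x3) and "t" (3): a world point X has camera coordinates R X + t. Camera axes: x right, y down, z forward; pixel columns grow to the right and rows downward; lengths in mm; the calibration is good to about 2 mm. A picture is of the moment at which its call begins. There is no depth.
- ctrl.finish_job(): hands the job in; it is judged then, once.
Trained networks look in a picture, given as the dict that the camera call returned (one of the last four; its "shot" number tells which), for a name from the list of things; names that differ only in an ending like _2 or _b are one class to them, and where a whole thing is asked for, a point or a joint stands for the part that bears it (a point fixed in the world has none). Each returns a list of dicts, best first, with "score" (0 to 1); they miss things now and then, are a little off and sometimes report something else, mostly with a low value. They report only what shows in the picture. A call takes as long as a camera call. They do not tell look-alikes from the thing itself.
- ctrl.boxes_of(query, picture): "extent" ([left, top, width, height] in pixels, round what is visible of it).
- ctrl.landmark_of(query, picture): "point" ([column, row] in pixels: a listed point, or the origin of a listed thing).
The state is a dict: "time_s": time; "joints": joint angles; "dq": joint speeds; "tau": joint torques, N m; "eef_pos": TCP position; "ee_rot": TCP orientation; "force": force on the tool from outside, world axes, zero at the start; "wrist_torque": the same for the moment, N m; "grip_width": opening from 0.0 (shut) to 1.0 (fully open); "grip_force": force on a finger pad.
Only numpy, scipy, OpenCV 4.12 (cv2) and the standard library are available. Lean on these libraries where they do the work, as an engineer would, in place of code of your own. Each camera call takes 0.05 s, during which the arm holds its last target. There are 200 camera calls.

## Working session

There is one attempt and no reset: what is moved stays moved. The work goes in short steps, Python scripts to look and compute and a tool call to move; the robot and the scene stay as the last step left them, time stands still between calls to the robot, and variables do not carry over. Pictures are saved under pics/ and viewed, at most 10 in all, crops included, and the job is handed in when it is done.

Besides the shell and the picture viewer there is one more tool, called by a JSON object that holds its "method" and its "body". send_rows: Moves the arm, as the interface text tells. Its arguments: {"type":"object","properties":{"targets":{"type":"array"},"squeeze":{"type":"number"}},"required":["targets"]}

```bash
mkdir -p pics; cat > h.py <<'E'
import numpy as np, cv2
from rig import ctrl
def ray(p,uv):
    K=np.array(p["camera_matrix"]);k1=p["k1"]
    d=np.linalg.solve(K,[uv[0],uv[1],1.])[:2]
    s=d.copy()
    for _ in range(30): s=d/(1+k1*(s@s))
    R=np.array(p["R"]);t=np.array(p["t"])
    return -R.T@t, R.T@np.array([s[0],s[1],1.])
def at(p,uv,z):
    o,v=ray(p,uv); return o+v*(z-o[2])/v[2]
def proj(p,X):
    c=np.array(p["R"])@np.array(X,float)+np.array(p["t"]); s=c[:2]/c[2]; s=s*(1+p["k1"]*(s@s))
    K=np.array(p["camera_matrix"]); return (K@[s[0],s[1],1.])[:2]
def save(p,n): cv2.imwrite("pics/"+n,p["img"][:,:,::-1])
E
python3 - <<'E'
from h import *
Z=dict(tunnel=45,demag=0,mouth_in=45,mouth_out=45,plate_mid=51,switch_grip=122,ring_a_mid=71,ring_b_mid=71,cleaner_mid=95,tape_mid=24)
for n in("top","scene"):
    p=ctrl.capture(n); save(p,n+"0.png"); print(n,"cam",-np.array(p["R"]).T@p["t"])
    for q in Z:
        for r in ctrl.landmark_of(q,p)[:3]:
            print(q,round(r["score"],2),np.round(r["point"]),np.round(at(p,r["point"],Z[q])))
s=ctrl.sense();print(s["eef_pos"],s["ee_rot"],s["time_s"],s["grip_width"])
E
```

```text
top cam [ 267.78204487  -14.8679588  1719.96267861]
tunnel 0.87 [314. 238.] [471.   4.  45.]
tunnel 0.43 [385. 151.] [ 724. -190.   45.]
demag 0.88 [320. 242.] [465. -12.   0.]
demag 0.64 [310. 178.] [651.  21.   0.]
mouth_in 0.6 [326. 236.] [477. -30.  45.]
mouth_out 0.76 [303. 238.] [471.  35.  45.]
plate_mid 0.95 [443. 143.] [ 750. -353.   51.]
plate_mid 0.9 [423. 351.] [ 168. -301.   51.]
plate_mid 0.82 [407. 220.] [ 527. -253.   51.]
switch_grip 0.77 [311. 177.] [626.  15. 122.]
ring_a_mid 0.77 [211. 244.] [443. 285.  71.]
ring_b_mid 0.83 [356. 271.] [ 380. -113.   71.]
cleaner_mid 0.91 [384. 154.] [ 702. -182.   95.]
tape_mid 0.91 [246. 178.] [640. 202.  24.]
scene cam [1099.10629659 -176.35609014 1169.88086294]
tunnel 0.81 [316. 256.] [472.  -6.  45.]
demag 0.77 [314. 266.] [477. -14.   0.]
demag 0.61 [408. 224.] [415. 318.   0.]
mouth_in 0.86 [306. 262.] [484. -38.  45.]
plate_mid 0.96 [208. 391.] [ 777. -366.   51.]
plate_mid 0.67 [233. 292.] [ 525. -260.   51.]
plate_mid 0.22 [316. 265.] [503. -14.  51.]
switch_grip 0.59 [343. 292.] [638.  22. 122.]
ring_a_mid 0.96 [407. 224.] [452. 286.  71.]
ring_b_mid 0.86 [273. 232.] [ 375. -109.   71.]
ring_b_mid 0.27 [340. 291.] [611.  25.  71.]
tape_mid 0.75 [401. 294.] [647. 199.  24.]
tape_mid 0.59 [272. 232.] [ 341. -111.   24.]
[213.98801761 479.42346503 231.30129329] [-1.63138141e-07  2.08355936e-01  9.78053068e-01  7.00318522e-06] 1.1 0.9993276496066316
```

View pics/top0.png

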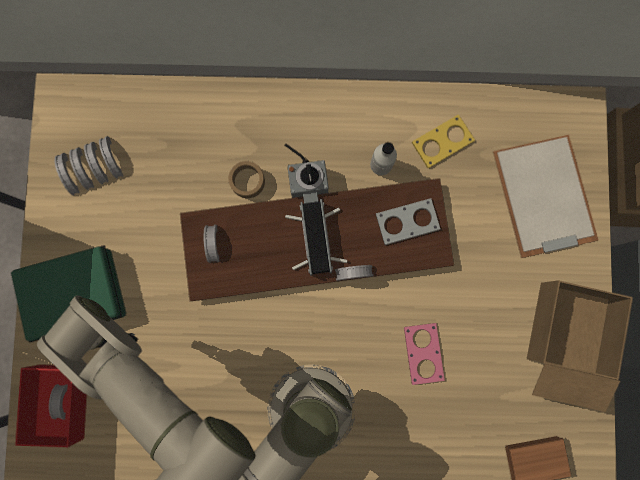

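View pics/scene0.png

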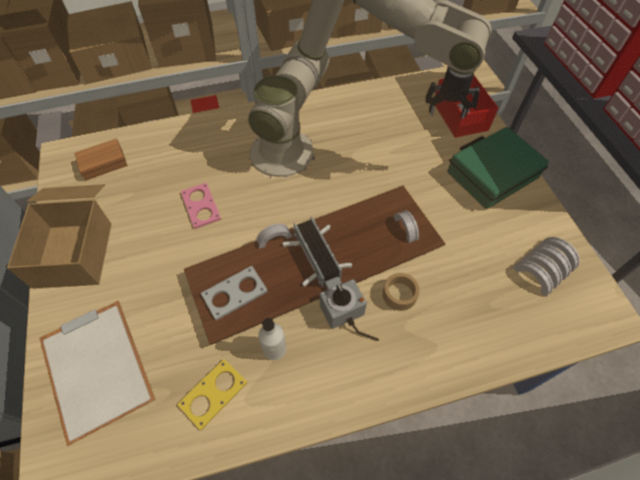

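The top view shows three lookalikes: the bare steel plate at (408,221), pink at (425,353) and yellow at (443,143). I choose the steel one on the brown table. Next step: rectify the view and check it closely.

```bash
cat >> h.py <<'E'
def rect(p,z,x0,x1,y0,y1,s=1.0):
    # image: columns = -y (left = +y), rows = -x (up = +x)
    xs=np.arange(x1,x0,-1/s); ys=np.arange(y1,y0,-1/s)
    Y,X=np.meshgrid(ys,xs)
    P=np.stack([X,Y,np.full_like(X,z)],-1)@np.array(p["R"]).T+np.array(p["t"])
    a=P[...,:2]/P[...,2:]; a=a*(1+p["k1"]*(a**2).sum(-1,keepdims=True)); K=np.array(p["camera_matrix"])
    return cv2.remap(p["img"],(a[...,0]*K[0,0]+K[0,2]).astype(np.float32),(a[...,1]*K[1,1]+K[1,2]).astype(np.float32),cv2.INTER_LINEAR)
E
python3 - <<'E'
from h import *
p=ctrl.capture("top")
x0,x1,y0,y1=280,720,-400,400
w=lambda c:(x1-c[1],y1-c[0])
im=rect(p,45,x0,x1,y0,y1)
hsv=cv2.cvtColor(im,cv2.COLOR_RGB2HSV)
m=((hsv[...,2]<115)&(hsv[...,1]>90)&((hsv[...,0]<14)|(hsv[...,0]>170))).astype(np.uint8)
m=cv2.morphologyEx(m,cv2.MORPH_OPEN,np.ones((5,5)))
n,l,st,_=cv2.connectedComponentsWithStats(m)
pts=np.vstack([np.argwhere(l==i)[:,::-1] for i in range(1,n) if st[i,4]>3000]).astype(np.float32)
r=cv2.minAreaRect(pts);print("table",w(r[0]),r[1],r[2])
im2=rect(p,57,x0,x1,y0,y1)
hs=cv2.cvtColor(im2,cv2.COLOR_RGB2HSV)
m2=((hs[...,1]<60)&(hs[...,2]>100)).astype(np.uint8)
n,l,st,_=cv2.connectedComponentsWithStats(m2)
for i in range(1,n):
    if st[i,4]>4000:
        c=np.argwhere(l==i)[:,::-1].astype(np.float32);r2=cv2.minAreaRect(c);print(st[i,4],w(r2[0]),r2[1],r2[2])
out=im[:,:,::-1].copy()
cv2.polylines(out,[cv2.boxPoints(r).astype(int)],1,(0,255,0),1)
cv2.imwrite("pics/r.png",out)
g=rect(p,129,560,700,-60,90,4);cv2.imwrite("pics/sw.png",g[:,:,::-1])
E
```

```text
table (468.8727722167969, -1.6627197265625) (250.3445281982422, 738.9430541992188) 80.75624084472656
4100 (644.3522338867188, 28.3668212890625) (79.36663055419922, 105.12017822265625) 80.32664489746094
9849 (524.5297546386719, -254.7216796875) (90.7254867553711, 160.9384765625) 72.89727020263672
```

View pics/r.png

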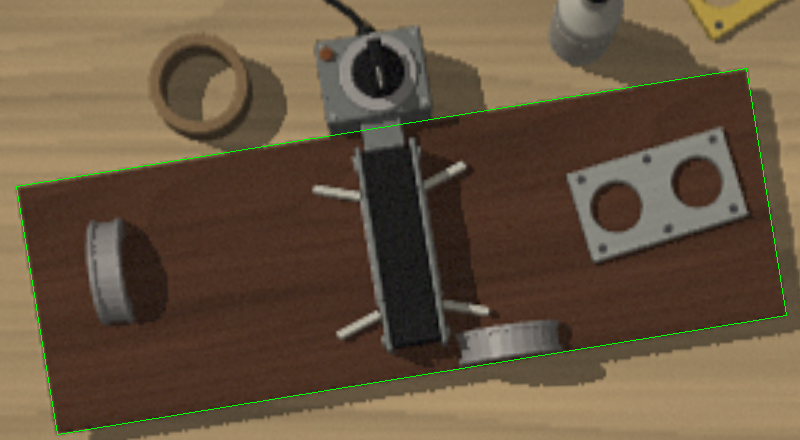

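View pics/sw.png

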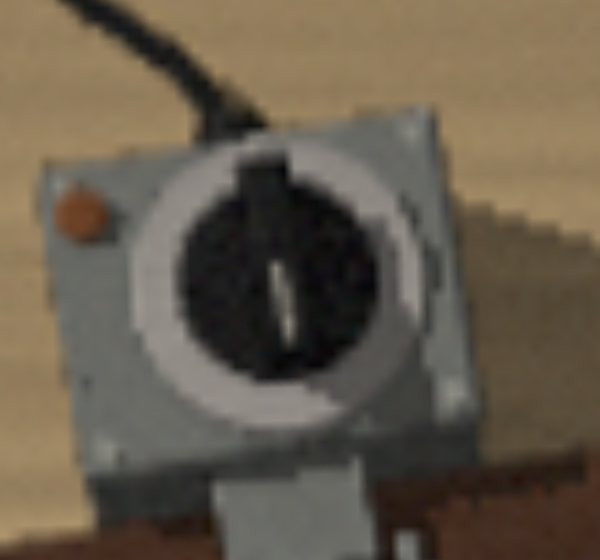

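The steel plate with bores at rectified (616,207) and (697,181) lies at demag-frame (14,-259) mm, skewed 0.137 rad. Demag is at (468.9,-1.7) with yaw 9.24°, and the handle is off. First I turn the tool so its y axis matches demag +y, then travel to the switch.

```bash
cat >> h.py <<'E'
C=np.array([468.9,-1.7]); A=np.radians(9.24)
ex=np.array([np.cos(A),np.sin(A)]); ey=np.array([-np.sin(A),np.cos(A)])
def dem(P): d=np.array(P[:2])-C; return np.array([d@ex,d@ey])
def tool():
    from scipy.spatial.transform import Rotation as R
    s=ctrl.sense();q=np.array(s["ee_rot"]);M=R.from_quat(q[[1,2,3,0]]).as_matrix()
    print("t",round(s["time_s"],2),"dem",dem(s["eef_pos"]).round(1),"z",round(s["eef_pos"][2],1),"yaw-off deg",round(np.degrees(np.arctan2(M[1,1],M[0,1]))-99.24,2),"tilt",M[:2,2].round(3),"F",np.round(s["force"],1),"w",round(s["grip_width"],3),"gf",np.round(s["grip_force"],1))
E
python3 -c "from h import *; tool()"
```

```text
t 1.15 dem [-174.4  515.8] z 231.3 yaw-off deg -33.29 tilt [-0. -0.] F [ 1.3  0.4 -0.1] w 1.004 gf 0.0
```

{"method": "send_rows", "body": {"targets": [[-1, 0, 0, 0, 0, 0, -0.1452], [-1, 0, 0, 0, 0, 0, -0.1452], [-1, 0, 0, 0, 0, 0, -0.1452], [-1, 0, 0, 0, 0, 0, -0.1452], [-1, -0.03, -0.045, 0, 0, 0, 0], [-1, -0.03, -0.045, 0, 0, 0, 0], [-1, -0.03, -0.045, 0, 0, 0, 0], [-1, -0.03, -0.045, 0, 0, 0, 0], [-1, -0.03, -0.045, 0, 0, 0, 0], [-1, -0.03, -0.045, 0, 0, 0, 0]]}}

```text
time_s: 2.4
eef_pos: [436.0, 240.3, 231.5]
ee_rot: [0.0, -0.08, 0.997, 0.0]
force: [-0.0, 0.8, -0.5]
grip_width: 1.002
grip_force: 0.0
```

{"method": "send_rows", "body": {"targets": [[-1, -0.0205, -0.0307, 0.005, 0, 0, 0], [-1, -0.0205, -0.0307, 0.005, 0, 0, 0], [-1, -0.0205, -0.0307, 0.005, 0, 0, 0], [-1, -0.0205, -0.0307, 0.005, 0, 0, 0], [-1, -0.0205, -0.0307, 0.005, 0, 0, 0], [-1, -0.0205, -0.0307, 0.005, 0, 0, 0], [-1, -0.0205, -0.0307, 0.005, 0, 0, 0], [-1, -0.0205, -0.0307, 0.005, 0, 0, 0], [-1, 0, 0, 0, 0, 0, 0], [-1, 0, 0, 0, 0, 0, 0]]}}

```text
time_s: 3.65
eef_pos: [635.9, 26.1, 191.3]
ee_rot: [-0.0, -0.081, 0.997, 0.0]
force: [-0.9, 0.2, 0.3]
grip_width: 1.001
grip_force: 0.0
```

```bash
python3 -c "from h import *; tool()"
```

```text
t 3.65 dem [169.3   0.6] z 191.3 yaw-off deg -0.0 tilt [-0.  0.] F [-0.9  0.2  0.3] w 1.001 gf 0.0
```

{"method": "send_rows", "body": {"targets": [[-1, 0, 0, 0.025, 0, 0, 0], [-1, 0, 0, 0.025, 0, 0, 0], [-1, 0, 0, 0.02, 0, 0, 0], [-1, 0, 0, 0.0175, 0, 0, 0], [-1, 0, 0, 0, 0, 0, 0], [1, 0, 0, 0, 0, 0, 0], [1, 0, 0, 0, 0, 0, 0], [1, 0, 0, 0, 0, 0, 0], [1, 0, 0, 0, 0, 0, 0], [1, 0, 0, 0, 0, 0, 0]], "squeeze": 30}}

```text
time_s: 4.9
eef_pos: [637.0, 21.6, 104.7]
ee_rot: [0.001, -0.08, 0.997, -0.003]
force: [0.3, -17.6, 2.0]
grip_width: 0.157
grip_force: 35.8
```

```bash
python3 -c "from h import *; tool()"
```

```text
t 4.9 dem [169.7  -4. ] z 104.7 yaw-off deg -0.09 tilt [ 0.002 -0.006] F [  0.3 -17.6   2. ] w 0.157 gf 35.8
```

{"method": "send_rows", "body": {"targets": [[1, 0, -0.0045, 0, 0, 0, 0], [1, 0, 0, 0, 0, 0, 0.136], [1, 0, 0, 0, 0, 0, 0.136], [1, 0, 0, 0, 0, 0, 0.136], [1, 0, 0, 0, 0, 0, 0.136], [1, 0, 0, 0, 0, 0, 0.136], [1, 0, 0, 0, 0, 0, 0.136], [1, 0, 0, 0, 0, 0, 0.136], [1, 0, 0, 0, 0, 0, 0.136], [1, 0, 0, 0, 0, 0, 0]]}}

```text
time_s: 6.15
eef_pos: [637.9, 23.1, 104.7]
ee_rot: [0.001, 0.446, 0.895, 0.002]
force: [3.5, 8.6, 1.7]
grip_width: 0.156
grip_force: 46.4
```

```bash
python3 -c "from h import *; tool(); print(ctrl.sense()['wrist_torque'])"
```

```text
t 6.15 dem [170.8  -2.7] z 104.7 yaw-off deg -62.26 tilt [0.004 0.002] F [3.5 8.6 1.7] w 0.156 gf 46.4
[ 1.37725279 -0.77905733  1.14053049]
```

{"method": "send_rows", "body": {"targets": [[-1, 0, 0, 0, 0, 0, 0], [-1, 0, 0, 0, 0, 0, 0], [-1, 0, 0, 0, 0, 0, 0], [-1, 0, 0, -0.025, 0, 0, 0], [-1, 0, 0, -0.025, 0, 0, 0], [-1, 0, 0, -0.025, 0, 0, 0], [-1, 0, 0, -0.025, 0, 0, -0.175], [-1, 0, 0, 0, 0, 0, -0.175], [-1, 0, 0, 0, 0, 0, -0.175], [-1, 0, 0, 0, 0, 0, -0.175]]}}

```text
time_s: 7.4
eef_pos: [636.9, 21.0, 203.7]
ee_rot: [-0.0, 0.111, 0.994, -0.0]
force: [0.6, -0.1, -0.4]
grip_width: 0.997
grip_force: 0.0
```

{"method": "send_rows", "body": {"targets": [[-0.18, 0, 0, 0, 0, 0, -0.175], [-0.18, 0, 0, 0, 0, 0, -0.175], [-0.18, 0, 0, 0, 0, 0, -0.175], [-0.18, 0.027, -0.033, 0, 0, 0, 0], [-0.18, 0.027, -0.033, 0, 0, 0, 0], [-0.18, 0.027, -0.033, 0, 0, 0, 0], [-0.18, 0.027, -0.033, 0, 0, 0, 0], [-0.18, 0.027, -0.033, 0, 0, 0, 0], [-0.18, 0.027, -0.033, 0, 0, 0, 0], [-0.18, 0.028, -0.034, 0, 0, 0, 0]]}}

```text
time_s: 8.65
eef_pos: [522.7, -257.7, 203.9]
ee_rot: [0.0, -0.148, 0.989, -0.0]
force: [0.2, 0.2, -0.4]
grip_width: 0.59
grip_force: 0.0
```

```bash
python3 - <<'E'
from h import *
tool(); print(ctrl.sense()["eef_pos"])
p=ctrl.capture("scene"); 
print(dem(at(p,ctrl.landmark_of("ring_b_mid",p)[0]["point"],71)))
a=[]
for r in ctrl.landmark_of("switch_grip",p)[:2]: print("sw",r["score"],r["point"],at(p,r["point"],122))
u=proj(p,[638,23,122]);v=proj(p,[524.5,-254.7,57]); x,y=map(int,u); X,Y=map(int,v)
a=cv2.resize(p["img"][y-40:y+40,x-45:x+45],(450,400),interpolation=cv2.INTER_CUBIC)
b=cv2.resize(p["img"][Y-70:Y+40,X-40:X+50],(327,400),interpolation=cv2.INTER_CUBIC)
cv2.imwrite("pics/c.png",np.hstack([a,b])[:,:,::-1])
E
```

```text
t 8.65 dem [  12.  -261.3] z 203.9 yaw-off deg 7.82 tilt [ 0. -0.] F [ 0.2  0.2 -0.4] w 0.59 gf 0.0
[ 522.67401454 -257.73232847  203.86342986]
[-105.04567013  -91.36032112]
sw 0.87 [343.1, 292.2] [639.26349697  22.39715098 122.        ]
```

View pics/c.png

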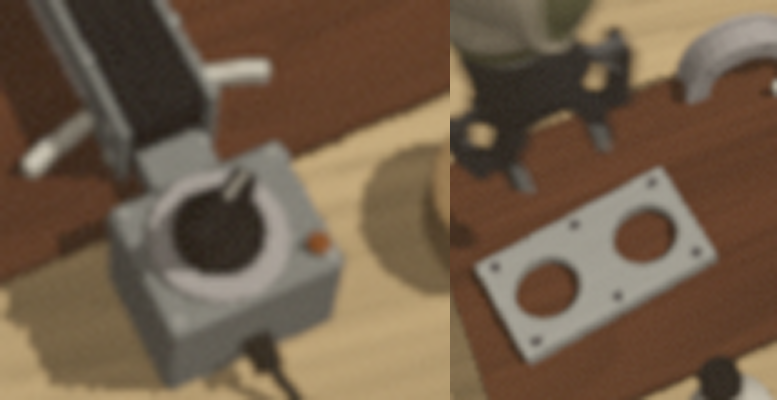

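The left crop shows the handle turned (bar now at crop (240,185)). The right crop shows the gripper above the steel plate, with bores at (545,287) and (645,233). I check the plate position from the scene camera before going down.

```bash
cat >> h.py <<'E'
def plate(n="scene",x0=380,x1=640,y0=-380,y1=-130):
    p=ctrl.capture(n); im=rect(p,57,x0,x1,y0,y1,2); h=cv2.cvtColor(im,cv2.COLOR_RGB2HSV)
    m=((h[...,1]<60)&(h[...,2]>100)).astype(np.uint8); k,l,st,_=cv2.connectedComponentsWithStats(m)
    for i in range(1,k):
        if st[i,4]>12000:
            r=cv2.minAreaRect(np.argwhere(l==i)[:,::-1].astype(np.float32)); w=np.array([x1-r[0][1]/2,y1-r[0][0]/2])
            print(n,st[i,4],w.round(1),"dem",dem(w).round(1),np.array(r[1])/2,"ang",r[2])
E
python3 -c "
from h import *; plate(); plate('top')"
```

```text
scene 48608 [ 527.7 -256.9] dem [  17.1 -261.3] [ 97.40145874 163.11347961] ang 72.93714141845703
top 106532 [ 487.6 -236.1] dem [ -19.2 -234.4] [180.56648254 300.91104126] ang 40.88999938964844
top 30190 [ 587.5 -334.8] dem [  63.6 -347.8] [105.   89.5] ang 90.0
```

{"method": "send_rows", "body": {"targets": [[-0.18, -0.0025, 0.001, 0.025, 0, 0, 0], [-0.18, 0, 0, 0.03, 0, 0, 0], [-0.18, 0, 0, 0.03, 0, 0, 0], [-0.18, 0, 0, 0.025, 0, 0, 0], [-0.18, 0, 0, 0.015, 0, 0, 0], [-0.18, 0, 0, 0.012, 0, 0, 0], [-0.18, 0, 0, 0.01, 0, 0, 0], [-0.18, 0, 0, 0.006, 0, 0, 0], [-0.18, 0, 0, 0.005, 0, 0, 0], [-0.18, 0, 0, 0, 0, 0, 0]]}}

```text
time_s: 10.15
eef_pos: [525.5, -254.7, 45.7]
ee_rot: [-0.0, -0.148, 0.989, 0.0]
force: [-0.2, 0.4, 0.2]
grip_width: 0.592
grip_force: 0.0
```

```bash
python3 -c "from h import *; tool()"
```

```text
t 10.15 dem [  15.2 -258.8] z 45.7 yaw-off deg 7.83 tilt [-0.  0.] F [-0.2  0.4  0.2] w 0.592 gf 0.0
```

{"method": "send_rows", "body": {"targets": [[0.6, 0, 0, 0, 0, 0, 0], [0.6, 0, 0, 0, 0, 0, 0], [0.6, 0, 0, 0, 0, 0, 0], [0.6, 0, 0, 0, 0, 0, 0], [0.6, 0, 0, 0, 0, 0, 0], [0.6, 0, 0, 0, 0, 0, 0], [0.6, 0, 0, 0, 0, 0, 0.034], [0.6, 0, 0, 0, 0, 0, 0.034], [0.6, 0, 0, 0, 0, 0, 0.034], [0.6, 0, 0, 0, 0, 0, 0.034]], "squeeze": 30}}

```text
time_s: 11.4
eef_pos: [525.8, -254.9, 46.4]
ee_rot: [0.0, -0.081, 0.997, -0.001]
force: [-0.3, 0.6, 5.6]
grip_width: 0.398
grip_force: 28.5
```

```bash
python3 -c "from h import *; tool()"
```

```text
t 11.4 dem [  15.5 -259.1] z 46.4 yaw-off deg 0.05 tilt [ 0.001 -0.001] F [-0.3  0.6  5.6] w 0.398 gf 28.5
```

{"method": "send_rows", "body": {"targets": [[0.6, 0.003, 0.01, -0.0007, 0, 0, 0], [0.6, 0.003, 0.0185, 0, 0, 0, 0], [0.6, 0.003, 0.0185, 0, 0, 0, 0], [0.6, 0.003, 0.0185, 0, 0, 0, 0], [0.6, 0.003, 0.0185, 0, 0, 0, 0], [0.6, 0, 0.0185, 0, 0, 0, 0], [0.6, 0, 0.0185, 0, 0, 0, 0], [0.6, 0, 0.0185, 0, 0, 0, 0], [0.6, 0, 0.012, 0, 0, 0, 0], [0.6, 0, 0, 0, 0, 0, 0]]}}

```text
time_s: 12.65
eef_pos: [485.8, -105.6, 46.4]
ee_rot: [-0.001, -0.081, 0.997, 0.001]
force: [-0.3, 7.9, 4.6]
grip_width: 0.395
grip_force: 29.3
```

```bash
python3 - <<'E'
from h import *
tool()
a=[]
for n in("scene","top"):
    p=ctrl.capture(n); X,Y=map(int,proj(p,[475,-60,60])); a.append(cv2.resize(p["img"][Y-50:Y+50,X-50:X+50],(400,400),interpolation=cv2.INTER_CUBIC))
cv2.imwrite("pics/d.png",np.hstack(a)[:,:,::-1])
E
```

```text
t 12.65 dem [  -0.  -105.3] z 46.4 yaw-off deg 0.07 tilt [-0.001  0.003] F [-0.3  7.9  4.6] w 0.395 gf 29.3
```

View pics/d.png

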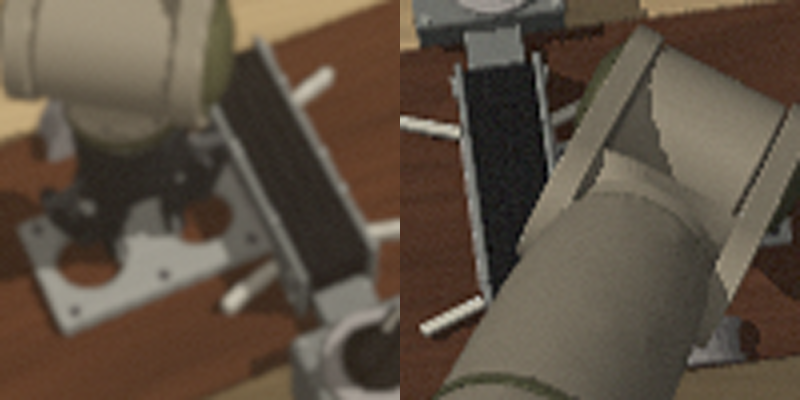

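{"method": "send_rows", "body": {"targets": [[-0.18, 0, 0, 0, 0, 0, 0], [-0.18, 0, 0, 0, 0, 0, 0], [-0.18, 0, 0, 0, 0, 0, 0], [-0.18, 0, 0, -0.02, 0, 0, 0], [-0.18, 0, 0, -0.03, 0, 0, 0], [-0.18, 0, -0.035, 0, 0, 0, 0], [-0.18, 0, -0.035, 0, 0, 0, 0.1745], [0, 0, 0, 0, 0, 0, 0.1745], [0, 0, 0, 0, 0, 0, 0.1745], [0, 0, 0, 0, 0, 0, 0.1745]]}}

```text
time_s: 14.0
eef_pos: [497.4, -176.8, 96.4]
ee_rot: [-0.0, 0.268, 0.963, 0.0]
force: [1.3, 0.0, 0.7]
grip_width: 0.5
grip_force: 0.0
```

{"method": "send_rows", "body": {"targets": [[0, 0, 0, 0, 0, 0, 0.1745], [0, 0, 0, 0, 0, 0, 0.1745], [0, 0, 0, 0, 0, 0, 0.1745], [0, 0, 0, 0, 0, 0, 0.1745], [0, 0, 0, 0, 0, 0, 0.1745], [0, -0.04, 0, 0, 0, 0, 0], [0, 0, 0, 0.02, 0, 0, 0], [0, 0, 0, 0, 0, 0, 0], [0, 0, 0, 0, 0, 0, 0], [0, 0, 0, 0, 0, 0, 0]]}}

```text
time_s: 15.25
eef_pos: [504.3, -216.0, 77.2]
ee_rot: [0.001, 0.647, 0.762, 0.0]
force: [-0.4, -0.4, -0.0]
grip_width: 0.5
grip_force: 0.0
```

```bash
python3 -c "from h import *; tool(); print(ctrl.sense()['joints'])"
```

```text
t 15.25 dem [   0.5 -217.2] z 77.2 yaw-off deg -89.92 tilt [ 0.001 -0.001] F [-0.4 -0.4 -0. ] w 0.5 gf 0.0
[-6.18341179e-01  5.30937609e-01  1.60964103e+00  1.28911276e-05
  9.99950313e-01 -7.81063026e-01]
```

{"method": "send_rows", "body": {"targets": [[0, 0, 0, 0.015, 0, 0, 0], [0, 0, 0, 0.01, 0, 0, 0], [0, 0, 0, 0.005, 0, 0, 0], [0, 0.01, 0, 0, 0, 0, 0], [0, 0.01, 0, 0, 0, 0, 0], [0, 0.01, 0, 0, 0, 0, 0], [0, 0.01, 0, 0, 0, 0, 0], [0, 0.01, 0, 0, 0, 0, 0], [0, 0.01, 0, 0, 0, 0, 0], [0, 0.01, 0, 0, 0, 0, 0]]}}

```text
time_s: 16.5
eef_pos: [492.9, -146.7, 46.8]
ee_rot: [0.001, 0.647, 0.762, -0.0]
force: [1.2, -4.8, 1.2]
grip_width: 0.5
grip_force: 2.6
```

```bash
python3 -c "from h import *; tool()"
```

```text
t 16.5 dem [   0.4 -147. ] z 46.8 yaw-off deg -89.94 tilt [ 0.001 -0.001] F [ 1.2 -4.8  1.2] w 0.5 gf 2.6
```

{"method": "send_rows", "body": {"targets": [[0, 0.01, 0, 0, 0, 0, 0], [0, 0.01, 0, 0, 0, 0, 0], [0, 0.01, 0, 0, 0, 0, 0], [0, 0.01, 0, 0, 0, 0, 0], [0, 0.01, 0, 0, 0, 0, 0], [0, 0.01, 0, 0, 0, 0, 0], [0, 0.01, 0, 0, 0, 0, 0], [0, 0.01, 0, 0, 0, 0, 0], [0, 0.008, 0, 0, 0, 0, 0], [0, 0.004, 0, 0, 0, 0, 0]]}}

```text
time_s: 17.75
eef_pos: [477.9, -56.0, 46.8]
ee_rot: [0.0, 0.647, 0.762, -0.0]
force: [1.3, -5.2, 1.6]
grip_width: 0.499
grip_force: 2.9
```

```bash
python3 - <<'E'
from h import *
tool()
p=ctrl.capture("scene"); o=p["img"]; X,Y=map(int,proj(p,[460,40,60])); cv2.imwrite("pics/e.png",cv2.resize(o[Y-60:Y+60,X-80:X+80],(800,600),interpolation=cv2.INTER_CUBIC)[:,:,::-1])
E
```

```text
t 17.75 dem [  0.2 -55. ] z 46.8 yaw-off deg -89.91 tilt [ 0.001 -0.001] F [ 1.3 -5.2  1.6] w 0.499 gf 2.9
```

View pics/e.png

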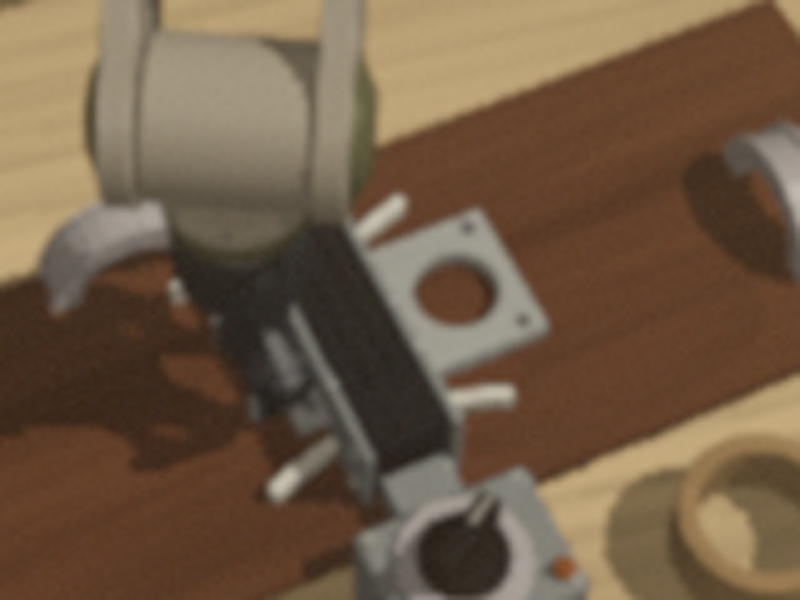

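The plate's leading bore is clear of the tunnel on the outfeed side (crop (457,290)), and the plate lies straight. I go up and over the coil with the fingers shut.

```bash
python3 - <<'E'
from h import *
p=ctrl.capture("scene"); X,Y=map(int,proj(p,[460,40,60])); print(dem(at(p,[X-80+(457-2)/5,Y-60+(290-2)/5],57)))
E
```

```text
[ 0.53461933 75.78235984]
```

{"method": "send_rows", "body": {"targets": [[0, -0.005, 0, 0, 0, 0, 0], [0, 0, 0, -0.03, 0, 0, 0], [1, 0, 0, -0.03, 0, 0, 0], [1, 0, 0, -0.03, 0, 0, 0], [1, 0.03, 0, 0, 0, 0, 0], [1, 0.035, 0, 0, 0, 0, 0], [1, 0.035, 0, 0, 0, 0, 0], [1, 0.038, 0, 0, 0, 0, 0], [1, 0, 0, 0, 0, 0, 0], [1, 0, 0, 0, 0, 0, 0]], "squeeze": 20}}

```text
time_s: 19.1
eef_pos: [456.3, 74.6, 136.3]
ee_rot: [-0.0, 0.647, 0.762, -0.0]
force: [-0.2, -0.3, -0.6]
grip_width: 0.003
grip_force: 0.0
```

```bash
python3 -c "from h import *; tool()"
```

```text
t 19.1 dem [-0.2 77.3] z 136.3 yaw-off deg -89.94 tilt [-0.001  0.   ] F [-0.2 -0.3 -0.6] w 0.003 gf 0.0
```

{"method": "send_rows", "body": {"targets": [[1, 0, 0, 0.025, 0, 0, 0], [1, 0, 0, 0.025, 0, 0, 0], [1, 0, 0, 0.018, 0, 0, 0], [1, 0, 0, 0.01, 0, 0, 0], [1, 0, 0, 0.008, 0, 0, 0], [1, 0, 0, 0, 0, 0, 0], [1, 0, 0, 0, 0, 0, 0], [1, 0.008, 0, 0, 0, 0, 0], [1, 0.008, 0, 0, 0, 0, 0], [1, 0.008, 0, 0, 0, 0, 0]]}}

```text
time_s: 20.35
eef_pos: [452.7, 98.9, 50.7]
ee_rot: [0.001, 0.647, 0.762, -0.0]
force: [1.4, -5.5, 0.5]
grip_width: 0.0
grip_force: 2.7
```

```bash
python3 -c "from h import *; tool()"
```

```text
t 20.35 dem [  0.2 101.9] z 50.7 yaw-off deg -89.9 tilt [ 0.001 -0.001] F [ 1.4 -5.5  0.5] w 0.0 gf 2.7
```

{"method": "send_rows", "body": {"targets": [[1, 0.011, 0, 0, 0, 0, 0], [1, 0.011, 0, 0, 0, 0, 0], [1, 0.011, 0, 0, 0, 0, 0], [1, 0.011, 0, 0, 0, 0, 0], [1, 0.011, 0, 0, 0, 0, 0], [1, 0.011, 0, 0, 0, 0, 0], [1, 0.011, 0, 0, 0, 0, 0], [1, 0.011, 0, 0, 0, 0, 0], [1, 0.01, 0, 0, 0, 0, 0], [1, 0.006, 0, 0, 0, 0, 0]]}}

```text
time_s: 21.6
eef_pos: [435.7, 201.6, 50.7]
ee_rot: [0.001, 0.647, 0.762, -0.0]
force: [0.9, -6.5, 2.3]
grip_width: 0.0
grip_force: 3.1
```

```bash
python3 - <<'E'
from h import *
tool()
p=ctrl.capture("scene"); o=p["img"]; X,Y=map(int,proj(p,[450,130,60])); cv2.imwrite("pics/f.png",cv2.resize(o[Y-60:Y+60,X-80:X+80],(800,600),interpolation=cv2.INTER_CUBIC)[:,:,::-1])
for q in("plate_mid","ring_a_mid"):
  for r in ctrl.landmark_of(q,p)[:3]: print(q,r["score"],dem(at(p,r["point"],57 if q[0]=="p" else 71)))
E
```

```text
t 21.6 dem [-1.00e-01  2.06e+02] z 50.7 yaw-off deg -89.88 tilt [ 0.001 -0.001] F [ 0.9 -6.5  2.3] w 0.0 gf 3.1
plate_mid 0.87 [ 256.47654167 -404.38633343]
plate_mid 0.6 [-305.713692   -265.93555059]
plate_mid 0.56 [  2.67316603 145.54717007]
ring_a_mid 0.75 [ 27.65661027 283.57370716]
```

View pics/f.png

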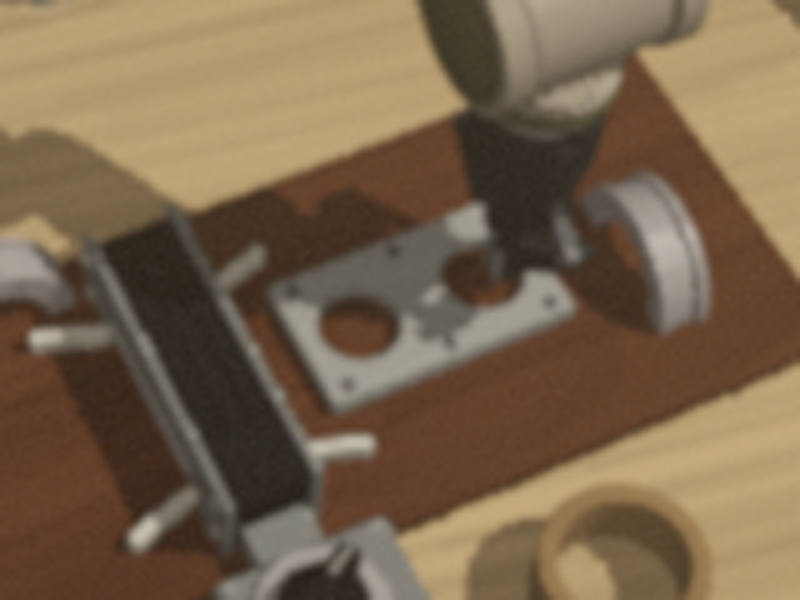

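The plate is straight and fully out (left edge at crop (270,290)–(335,410), clear of the coil), with its centre at about y=+147 and ring A untouched. Now I return to the switch.

{"method": "send_rows", "body": {"targets": [[1, -0.01, 0, 0, 0, 0, 0], [1, 0, 0, -0.028, 0, 0, 0], [1, 0, 0, -0.028, 0, 0, 0], [1, 0, 0, -0.028, 0, 0, 0], [1, 0, 0, -0.028, 0, 0, 0], [-1, -0.0331, 0.0285, 0, 0, 0, 0], [-1, -0.0331, 0.0285, 0, 0, 0, 0], [-1, -0.0331, 0.0285, 0, 0, 0, 0], [-1, -0.0331, 0.0285, 0, 0, 0, 0], [-1, -0.0331, 0.0285, 0, 0, 0, 0]]}}

```text
time_s: 23.0
eef_pos: [605.5, 49.4, 162.3]
ee_rot: [-0.0, 0.648, 0.762, 0.0]
force: [-0.0, 0.3, -0.6]
grip_width: 0.997
grip_force: 0.0
```

{"method": "send_rows", "body": {"targets": [[-1, -0.0331, 0.0285, 0, 0, 0, 0], [-1, 0, 0, 0, 0, 0, -0.1605], [-1, 0, 0, 0, 0, 0, -0.1605], [-1, 0, 0, 0, 0, 0, -0.1605], [-1, 0, 0, 0, 0, 0, 0], [-1, 0, 0, 0.02, 0, 0, 0], [-1, 0, 0, 0.02, 0, 0, 0], [-1, 0, 0, 0.01, 0, 0, 0], [-1, 0, 0, 0.008, 0, 0, 0], [-1, 0, 0, 0, 0, 0, 0]]}}

```text
time_s: 24.25
eef_pos: [638.1, 23.0, 104.3]
ee_rot: [-0.0, 0.447, 0.894, -0.0]
force: [0.4, 0.1, 0.2]
grip_width: 0.999
grip_force: 0.0
```

```bash
python3 -c "from h import *; tool()"
```

```text
t 24.25 dem [171.   -2.8] z 104.3 yaw-off deg -62.4 tilt [-0.  0.] F [0.4 0.1 0.2] w 0.999 gf 0.0
```

Close on the handle and turn it back by about 64° counterclockwise, to its stop.

{"method": "send_rows", "body": {"targets": [[1, 0, 0, 0, 0, 0, 0], [1, 0, 0, 0, 0, 0, 0], [1, 0, 0, 0, 0, 0, 0], [1, 0, 0, 0, 0, 0, 0], [1, 0, 0, 0, 0, 0, 0], [1, 0, 0, 0, 0, 0, 0], [1, 0, 0, 0, 0, 0, -0.14], [1, 0, 0, 0, 0, 0, -0.14], [1, 0, 0, 0, 0, 0, -0.14], [1, 0, 0, 0, 0, 0, -0.14]], "squeeze": 30}}

```text
time_s: 25.5
eef_pos: [637.5, 22.2, 104.7]
ee_rot: [-0.001, 0.181, 0.984, -0.001]
force: [-6.7, -4.6, 5.3]
grip_width: 0.154
grip_force: 29.6
```

{"method": "send_rows", "body": {"targets": [[1, 0, 0, 0, 0, 0, -0.14], [1, 0, 0, 0, 0, 0, -0.14], [1, 0, 0, 0, 0, 0, -0.14], [1, 0, 0, 0, 0, 0, -0.12], [1, 0, 0, 0, 0, 0, 0], [1, 0, 0, 0, 0, 0, 0], [1, 0, 0, 0, 0, 0, 0], [1, 0, 0, 0, 0, 0, 0], [1, 0, 0, 0, 0, 0, 0], [1, 0, 0, 0, 0, 0, 0]]}}

```text
time_s: 26.75
eef_pos: [637.5, 21.3, 104.7]
ee_rot: [-0.001, -0.085, 0.996, -0.001]
force: [-6.0, -8.1, 4.4]
grip_width: 0.156
grip_force: 30.1
```

```bash
python3 -c "from h import *; tool(); print(ctrl.sense()['wrist_torque'])"
```

```text
t 26.75 dem [170.1  -4.3] z 104.7 yaw-off deg 0.54 tilt [-0.002 -0.002] F [-6.  -8.1  4.4] w 0.156 gf 30.1
[-1.36570847  1.00164444 -0.56924784]
```

{"method": "send_rows", "body": {"targets": [[-1, 0, 0, 0, 0, 0, 0], [-1, 0, 0, 0, 0, 0, 0], [-1, 0, 0, 0, 0, 0, 0], [-1, 0, 0, -0.025, 0, 0, 0], [-1, 0, 0, -0.03, 0, 0, 0], [-1, 0, 0, -0.03, 0, 0, 0], [-1, 0.03, -0.03, -0.02, 0, 0, 0], [-1, 0.04, -0.03, 0, 0, 0, 0], [-1, 0.04, -0.03, 0, 0, 0, 0], [-1, 0.04, -0.03, 0, 0, 0, 0]]}}

```text
time_s: 28.0
eef_pos: [509.9, -121.8, 209.6]
ee_rot: [0.0, -0.087, 0.996, -0.0]
force: [0.3, -0.2, 0.3]
grip_width: 1.003
grip_force: 0.0
```

```bash
python3 - <<'E'
from h import *
tool()
p=ctrl.capture("scene"); o=p["img"]; X,Y=map(int,proj(p,[540,80,60])); cv2.imwrite("pics/g.png",cv2.resize(o[Y-75:Y+75,X-100:X+100],(800,600),interpolation=cv2.INTER_CUBIC)[:,:,::-1])
plate("scene",380,540,50,265)
E
```

```text
t 28.0 dem [  21.2 -125.1] z 209.6 yaw-off deg 0.69 tilt [ 0.001 -0.   ] F [ 0.3 -0.2  0.3] w 1.003 gf 0.0
scene 49276 [446.9 143.3] dem [  1.6 146.6] [ 97.4388504  164.84921265] ang 80.66500091552734
```

View pics/g.png

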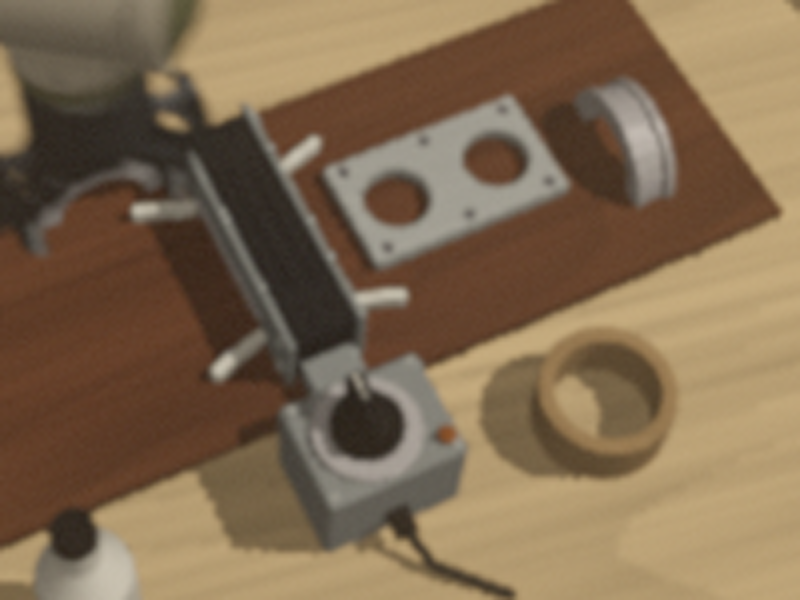

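The handle is back at off (pointer at crop (358,385), along demag x), the plate lies clear at y≈+147, and nothing else has moved. I hand the job in.

```bash
python3 -c "from rig import ctrl; print(ctrl.finish_job())"
```

```text
the job is handed in; nothing more can be done
None
```

The job is handed in, verdict not shown: by my camera check the plate went through with the switch on and lies flat about 147 mm past the tunnel's middle, the switch is back at its off stop, and both half-rings, the bottle and the tape look unmoved.

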